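Hold a drawer handle to its front for screwing

TASK

A new drawer front stands upright in the sprung fitting stand. Pick up the bar handle whose two feet match the spacing of the front's two screw holes, put its feet squarely on the holes from the robot's side, and press it on with a steady 12 newtons for at least three seconds, for someone who will drive the screws from behind; do not drive the sprung front back to its end stop, and leave the other handle, the screwdriver, the spice jar and the squat jar where they are. Finish while still gripping the handle and pressing: do not let go.

Things in the scene. Friction and masses are not known exactly. Their poses are not given: they have to be found in the camera images.
- long_handle: The long handle, the one that fits; steel bar pull lying flat, U-shaped from above: square-section bar 12 mm wide, 18 mm high, 140 mm long, a 12 mm wide foot at each end, 128 mm apart on centres. Origin: under the middle of the bar, at its underside. y along the bar, x from bar to feet, z up; the feet end 46 mm from the origin, leaving 40 mm clear behind the bar. About 150 g.
- long_handle_bar (a point): Centre of the long handle's bar (grip here, across its 12 mm width), 9 mm above the body's origin; axes as the body.
- long_handle_feet (a point): Midpoint between the end faces of the long handle's two feet, 46 mm from the bar's centre along the handle's x; axes as the body.
- short_handle: The short handle, which does not fit; steel bar pull lying flat, U-shaped from above: square-section bar 12 mm wide, 18 mm high, 108 mm long, a 12 mm wide foot at each end, 96 mm apart on centres. Origin: under the middle of the bar, at its underside. y along the bar, x from bar to feet, z up; the feet end 46 mm from the origin, leaving 40 mm clear behind the bar. About 112 g.
- stand: Fixed plywood stand: base board 125 x 270 x 12 mm, reaching 5 mm in front of the panel's face, two posts behind. Carries the white drawer front, 250 mm wide, 18 mm thick, upright from z = 16 to 156 mm, on sprung guides. Origin: on the worktop below the middle of the front's face at rest; x horizontal into the face, away from the robot, y left along the front, z up. Place and yaw vary.
- front_panel (a joint): How far the drawer front has been pushed back along the stand's x, m: 0 at rest, 0.03 at the end stop. Springs push back 0.8 N per mm (12 N at 15 mm) with no preload; it returns when let go.
- holes_mid (a point): Midpoint between the two screw holes (8 mm dark discs, 128 mm apart) on the face of the drawer front, 128 mm above the worktop and 28 mm below the front's top edge; moves back with the front. Axes as the stand: x into the face, y left, z up.
- hole_left (a point): The left screw hole (+y), on the face of the drawer front.
- hole_right (a point): The right screw hole (-y), on the face of the drawer front.
- screwdriver: Bystander: screwdriver with a black handle lying on the worktop in front of the stand, lower than 35 mm; origin under its middle, x along it.
- spice_jar: Bystander: round spice jar with a dark cap, 40 mm across, 102 mm high, upright; origin at the centre of its underside. It stands just in front of the microwave, a 0.26 m high solid box whose front and door handle begin about 0.6 m ahead of the robot, from y = -0.05 leftwards; keep the gripper clear of it.
- pot: Bystander: squat jar with a broad lid, 71 mm across, 55 mm high, upright; origin at the centre of its underside.

How it is judged:
By the outcome, as a careful person would: the job done as asked, in the order asked, and still so for the second after the job is handed in, while the arm keeps its last pose, push and grip.
It also fails if it takes over 48 s, if anything falls off the work surface, if the arm or the gripper's body presses on something with over 40 N, if the wrist force passes 120 N, or if a joint passes its speed limit or range.

ROBOT

A 6-joint arm with a two-finger parallel gripper is mounted at the origin on a cart in front of the work surface, level with it; the furniture and walls round the work are solid. World frame = base frame: x ahead of the robot, y to its left, z up, the work surface at z = 0. Lengths are in m, angles in rad, forces in N, time in s.
With the tool pointing down it reaches from about 0.35 to 0.775 m from the base axis. Payload 7.3 kg.
Tool frame: the origin (TCP) lies at the very end of the fingers, on their centre line; the grasp point (between the pads) lies 19 mm behind it (robot.tcp_to_grasp is the z of the grasp point in the tool frame, in m); z points along the fingers, y is the line along which they close (so a half turn about z gives the same grasp; the last joint's range is limited). The gripper opens to 92 mm and grips with 3 to 60 N. Pads are 19 mm wide; open, the fingers measure 130 mm over their backs; the gripper's body (75 mm by 190 mm) begins 47 mm behind the grasp point.
Start: joints at [-1.423, 0.342, 1.524, -0, 1.275, -0.146], TCP at [0.152, -0.503, 0.199] pointing down, gripper open.
Joint ranges: [-2.53, 2.53], [-0.77, 2.02], [0.04, 2.7], [-1, 4.14], [0.28, 2.66], [-3.11, 3.11]. Speed limits (rad/s): [2.57, 2.57, 3.14, 3.14, 3.14, 3.14].

INTERFACE

Orientations are given as [roll, pitch, yaw] about the fixed x, y, z axes, in that order (R = Rz(yaw) Ry(pitch) Rx(roll)).
In Python, from cell import monitor, read_camera, get_calibration, job, robot gives the robot as it stands. The module is installed in compiled form; this text tells all that it offers.
- The arm moves only by the tool send_rows, never from a script. Its argument "targets" is a list of rows, each an object with "translation": the shift along the tool's x, y, z in cm, a list of three; "spin": the turn about the tool's z in degrees; "jaw": the opening, from 0 (shut) to 1 (fully open). A call has exactly 5 rows; each row is the pose to reach, as a shift and turn from the pose commanded when the call began, along the tool's axes at that moment; what a row does not reach only later rows make up. A row lasts 1/10 s, in which the tool goes at most 50 mm and 8.59 degrees, less where a joint would pass 70% of its speed; a pose out of reach is approached as far as the arm can. A call with a gripper value outside its range is refused whole. The fingers move at their own pace and stop on an object; "force" is the grip in N (left out, the last holds). Time passes only in rows, so rows that repeat a pose let the fingers close, or fill a call up. It gives the time, the measured TCP pose, the force, the opening and the grip force at its end, in the units of the state.
- monitor.observe(): the state, without advancing time (a new reading comes with each control period).
- read_camera(name): name is "scene" or "top" or "wrist"; returns (picture, depth): 480x640x3 uint8, red, green, blue; 480x640 float32, m along the optical axis (not along the pixel's ray), 0 where there is no reading.
- get_calibration(name): a dict with "intrinsics" (3x3 intrinsics, pixels), "D" ([k1, k2, p1, p2, k3] as OpenCV has them; the pictures are not rectified), "origin" and "orientation" of the camera in the world; the wrist camera has in their place "hand_eye" (4x4, takes a point from camera to tool coordinates, whose origin is the TCP and whose axes are the flange's). Camera axes: x right, y up, looking along -z (the intrinsics and any distortion apply to the point x, -y, -z); pixel columns grow to the right and rows downward; lengths in m; the calibration is good to about 2 mm. A picture is of the moment at which its call begins: read the wrist's pose just before it. get_calibration takes no time and is no camera call.
- job.hand_in(): hands the job in; it is judged then, once.
The state is a dict: "time": time; "qpos": joint angles; "qvel": joint speeds; "joint_efforts": joint torques, N m; "tool_pos": TCP position; "tool_rot": TCP orientation; "contact_force": force on the tool from outside, world axes, zero at the start; "torque": the same for the moment, N m; "opening": finger opening in m; "grip_force": force on a finger pad.
Only numpy, scipy, OpenCV 4.12 (cv2) and the standard library are available. Lean on these libraries where they do the work, as an engineer would, in place of code of your own. Each camera call takes 0.05 s, during which the arm holds its last target. There are 200 camera calls.

## Working session

There is one attempt and no reset: what is moved stays moved. The work goes in short steps, Python scripts to look and compute and a tool call to move; the robot and the scene stay as the last step left them, time stands still between calls to the robot, and variables do not carry over. Pictures are saved under pics/ and viewed, at most 10 in all, crops included, and the job is handed in when it is done.

Besides the shell and the picture viewer there is one more tool, called after "Call:" as name(argument=value, ...), one argument or row to a line, values as JSON. send_rows: Moves the arm, as the interface text tells. Its arguments: {"type":"object","properties":{"targets":{"type":"array"},"force":{"type":"number"}},"required":["targets"]}

```bash
mkdir -p pics
cat > h.py <<'E'
import numpy as np, cv2
from cell import monitor, read_camera, get_calibration, job, robot
from scipy.spatial.transform import Rotation as R
F=np.diag([1.,-1,-1])
def campose(n,st=None):
    c=get_calibration(n)
    if 'hand_eye' in c:
        st=st or monitor.observe()
        T=np.eye(4);T[:3,:3]=rot(st['tool_rot']);T[:3,3]=st['tool_pos']
        T=T@np.array(c['hand_eye']);return c,T[:3,:3],T[:3,3]
    o=np.array(c['orientation'],float)
    return c,rot(o),np.array(c['origin'])
def rot(o):
    o=np.array(o,float)
    if o.shape==(3,3):return o
    if o.size==4: return R.from_quat(o).as_matrix()
    return R.from_euler('xyz',o).as_matrix()
def rays(c,Rm,uv):
    p=cv2.undistortPoints(np.array(uv,float).reshape(-1,1,2),np.array(c['intrinsics']),np.array(c['D'],float)).reshape(-1,2)
    d=np.c_[p,np.ones(len(p))]
    return d@F@Rm.T   # depth-1 direction in world
def cloud(n,depth,pose):
    c,Rm,t=pose
    v,u=np.mgrid[:480,:640]
    d=rays(c,Rm,np.c_[u.ravel(),v.ravel()])
    return (t+d*depth.reshape(-1,1)).reshape(480,640,3)
def onz(pose,uv,z):
    c,Rm,t=pose;d=rays(c,Rm,uv);return t+d*((z-t[2])/d[:,2])[:,None]
def proj(pose,P):
    c,Rm,t=pose
    q=(np.atleast_2d(P)-t)@Rm@F
    return cv2.projectPoints(q,np.zeros(3),np.zeros(3),np.array(c['intrinsics']),np.array(c['D'],float))[0].reshape(-1,2)
E
python3 - <<'E'
from h import *
print(monitor.observe()); print(robot.tcp_to_grasp)
for n in ('scene','top','wrist'):
    c=get_calibration(n);print(n,c)
    st=monitor.observe();im,d=read_camera(n)
    np.savez('pics/%s0.npz'%n,im=im,d=d)
    cv2.imwrite('pics/%s0.png'%n,im[:,:,::-1])
E
```

```text
{'time': 0.0, 'qpos': array([-1.42301569e+00,  3.42710697e-01,  1.52504778e+00, -4.16029370e-05,
        1.27537198e+00, -1.46037617e-01]), 'qvel': array([ 0.00071379,  0.00020515, -0.00286652, -0.00050178, -0.0001994 ,
        0.0026655 ]), 'joint_efforts': array([ 5.61912857e-04, -4.31234622e+01, -2.44219977e+01,  7.16162869e-02,
        5.58993733e-02, -1.32793780e-04]), 'tool_pos': array([ 0.15196576, -0.50204741,  0.1987405 ]), 'tool_rot': array([-3.14006543e+00, -1.84421149e-04,  2.93830255e-01]), 'contact_force': array([ 0.02915963,  0.66300172, -0.23474918]), 'torque': array([-0.00148328, -0.00061202, -0.01549887]), 'grip_force': 0.0, 'opening': 0.09184522812904541}
-0.0188
scene {'intrinsics': array([[618.75042082,   0.        , 323.90746161],
       [  0.        , 618.75042082, 231.64496511],
       [  0.        ,   0.        ,   1.        ]]), 'D': array([-0.05527191,  0.        ,  0.        ,  0.        ,  0.        ]), 'origin': array([-0.44420561,  0.66981591,  1.24003302]), 'orientation': array([ 0.79923752,  0.00426534, -2.19356754])}
top {'intrinsics': array([[523.96
[... 244 characters left out ...]
0421, -0.03037611,  1.48528523]), 'orientation': array([ 0.08202989, -0.00197759, -1.58083586])}
wrist {'intrinsics': array([[362.40094232,   0.        , 316.99287345],
       [  0.        , 362.40094232, 241.37100224],
       [  0.        ,   0.        ,   1.        ]]), 'D': array([0.02417104, 0.        , 0.        , 0.        , 0.        ]), 'hand_eye': array([[ 6.26118098e-04,  9.57165259e-01,  2.89541493e-01,
         7.79355613e-02],
       [ 9.99999779e-01, -6.63895537e-04,  3.22571495e-05,
        -1.50154281e-04],
       [ 2.23100728e-04,  2.89541408e-01, -9.57165463e-01,
        -1.84728909e-01],
       [ 0.00000000e+00,  0.00000000e+00,  0.00000000e+00,
         1.00000000e+00]])}
```

View pics/scene0.png

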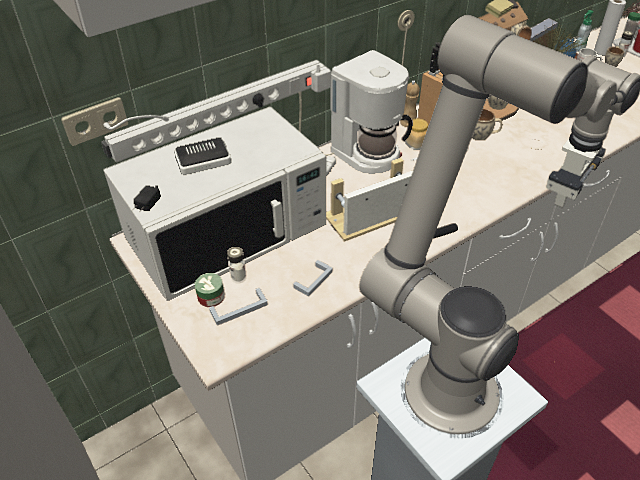

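View pics/top0.png

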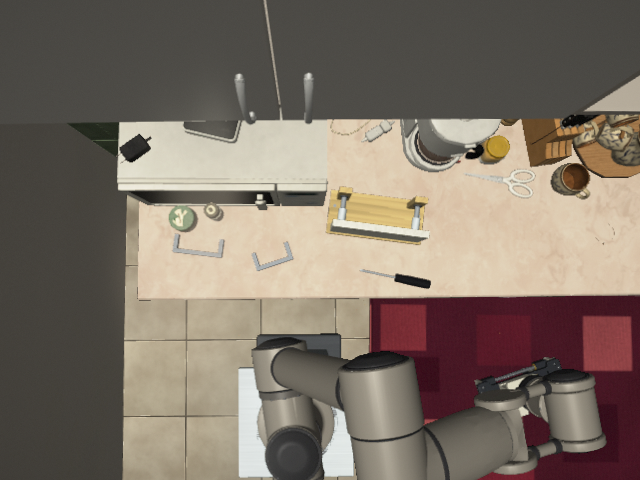

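The scene view shows the long handle beside the jars at (240,305) and the short handle at (313,277), with the stand at (375,205). In the top view the long handle is at (198,247) with its feet pointing up and away from the robot. The short handle is at (272,258), the panel face runs along (332..428, 225..238), and the screwdriver is at (400,278). Next I'll get coarse positions.

Run:
```python
from h import *
P={n:campose(n) for n in('top','scene')}
for n,b in (('top',(165,230,230,262)),('top',(248,238,296,274)),('top',(325,215,435,245)),('scene',(205,285,272,325))):
    z=np.load('pics/%s0.npz'%n);C=cloud(n,z['d'],P[n])
    u0,v0,u1,v1=b;im=z['im'][v0:v1,u0:u1].astype(int);c=C[v0:v1,u0:u1]
    m=(c[...,2]>.010)&(c[...,2]<.03) if b[0]!=325 else (c[...,2]>.13)&(c[...,2]<.18)
    q=c[m];print(n,b,m.sum(),q.mean(0).round(4),q.min(0).round(3),q.max(0).round(3),np.median(c[...,2]).round(4))
    if len(q)>5:
        (cx,cy),s,a=cv2.minAreaRect((q[:,:2]*1000).astype(np.float32));print((round(cx),round(cy)),np.round(s,1),round(a,1))
# pixels of key corners on planes: handle bar top corners, feet
print(onz(P['top'],[(174,251),(222,255.5),(176,236),(222,239),(332,225),(428,238)],.018).round(3))
print(onz(P['top'],[(334,221),(428,238),(332,227)],.156).round(3))
s=monitor.observe();c,Rm,t=campose('wrist');print(t,-Rm[:,2],rot(s['tool_rot']).round(3))
```

```text
top (165, 230, 230, 262) 350 [0.4853 0.2748 0.0174] [0.459 0.201 0.01 ] [0.537 0.343 0.029] 0.0
(501, 272) [139.3  66.1] 82.4
top (248, 238, 296, 274) 288 [0.453  0.0615 0.017 ] [0.422 0.007 0.011] [0.5   0.122 0.025] -0.0002
(462, 64) [ 52.  107.3] 18.0
top (325, 215, 435, 245) 789 [ 0.5213 -0.222   0.153 ] [ 0.497 -0.348  0.131] [ 0.547 -0.099  0.163] 0.0127
(522, -223) [250.6  19.1] 82.2
scene (205, 285, 272, 325) 563 [0.4905 0.2821 0.0183] [0.457 0.201 0.01 ] [0.557 0.342 0.03 ] 0.0033
(510, 272) [142.3  94. ] 83.4
[[ 0.477  0.339  0.018]
 [ 0.463  0.204  0.018]
 [ 0.52   0.334  0.018]
 [ 0.51   0.204  0.018]
 [ 0.547 -0.106  0.018]
 [ 0.507 -0.376  0.018]]
[[ 0.541 -0.104  0.156]
 [ 0.495 -0.344  0.156]
 [ 0.526 -0.099  0.156]]
[ 0.22659738 -0.47967853  0.38365863] [-0.27727472 -0.08276001 -0.95721968] [[ 0.957  0.29  -0.   ]
 [ 0.29  -0.957  0.001]
 [ 0.    -0.001 -1.   ]]
```

```bash
cat >> h.py <<'E'
def goto(x,y,z,psi):
    s=monitor.observe();Rm=rot(s['tool_rot']);e=s['tool_rot']
    d=(np.array([x,y,z])-s['tool_pos'])@Rm*100
    dp=(psi-np.degrees(e[2])+180)%360-180
    print('shift cm',d.round(2),'spin',round(-dp,1),'t',round(s['time'],2),'pos',s['tool_pos'].round(4),'psi',round(np.degrees(e[2]),1),'F',s['contact_force'].round(1),'q',s['qpos'].round(2))
E
echo
```

Call:
send_rows(
  targets=[
    {"translation": [4.5, -4.2, 0], "spin": -8.5, "jaw": 1},
    {"translation": [9, -8.4, 0], "spin": -17, "jaw": 1},
    {"translation": [13, -12, 0], "spin": -25.5, "jaw": 1},
    {"translation": [17, -15.5, 0], "spin": -34, "jaw": 1},
    {"translation": [20, -18.5, 0], "spin": -42.5, "jaw": 1},
  ],
)

```text
time: 0.65
tool_pos: [0.2794, -0.2853, 0.1993]
tool_rot: [3.141, -0.0, 1.041]
contact_force: [0.9, -0.7, -0.3]
opening: 0.0917
grip_force: 0.0
```

```bash
python3 -c "
from h import *
goto(.31,-.23,.19,165)"
```

```text
shift cm [ 6.32 -0.15  0.93] spin -105.4 t 0.65 pos [ 0.2794 -0.2853  0.1993] psi 59.6 F [ 0.9 -0.7 -0.3] q [-0.99  0.11  1.83  0.    1.2  -0.46]
```

Call:
send_rows(
  targets=[
    {"translation": [2, 0, 0.3], "spin": -8.5, "jaw": 1},
    {"translation": [4, 0, 0.6], "spin": -17, "jaw": 1},
    {"translation": [6.3, -0.1, 0.9], "spin": -25.5, "jaw": 1},
    {"translation": [6.3, -0.1, 0.9], "spin": -34, "jaw": 1},
    {"translation": [6.3, -0.1, 0.9], "spin": -42.5, "jaw": 1},
  ],
)

```text
time: 1.15
tool_pos: [0.3103, -0.2316, 0.1903]
tool_rot: [-3.141, -0.0, 1.785]
contact_force: [1.1, -0.2, 0.7]
opening: 0.0916
grip_force: 0.0
```

Call:
send_rows(
  targets=[
    {"translation": [0, 0, 0], "spin": -8.5, "jaw": 1},
    {"translation": [0, 0, 0], "spin": -17, "jaw": 1},
    {"translation": [0, 0, 0], "spin": -25.5, "jaw": 1},
    {"translation": [0, 0, 0], "spin": -34, "jaw": 1},
    {"translation": [0, 0, 0], "spin": -42.5, "jaw": 1},
  ],
)

```text
time: 1.65
tool_pos: [0.31, -0.2322, 0.1903]
tool_rot: [3.142, -0.0, 2.525]
contact_force: [-1.2, 0.6, -0.3]
opening: 0.0916
grip_force: 0.0
```

Call:
send_rows(
  targets=[
    {"translation": [0, 0, 0], "spin": -8.5, "jaw": 1},
    {"translation": [0, 0, 0], "spin": -17, "jaw": 1},
    {"translation": [0, 0, 0], "spin": -21, "jaw": 1},
    {"translation": [0, 0, 0], "spin": -21, "jaw": 1},
    {"translation": [0, 0, 0], "spin": -21, "jaw": 1},
  ],
)

```text
time: 2.15
tool_pos: [0.31, -0.2323, 0.1903]
tool_rot: [3.142, -0.0, 2.884]
contact_force: [1.1, 0.4, 1.0]
opening: 0.092
grip_force: 0.0
```

Run:
```python
from h import *
goto(.31,-.23,.19,165)
p=campose('wrist');im,d=read_camera('wrist')
np.savez('pics/w1.npz',im=im,d=d,R=p[1],t=p[2]);cv2.imwrite('pics/w1.png',im[:,:,::-1])
im,d=read_camera('scene');cv2.imwrite('pics/s1.png',cv2.resize(im[140:260,310:470,::-1],None,fx=4,fy=4));np.savez('pics/s1.npz',im=im,d=d)
```

```text
shift cm [0.06 0.22 0.03] spin 0.2 t 2.15 pos [ 0.31   -0.2323  0.1903] psi 165.2 F [1.1 0.4 1. ] q [-0.84  0.1   1.88 -0.    1.17 -2.15]
```

View pics/w1.png

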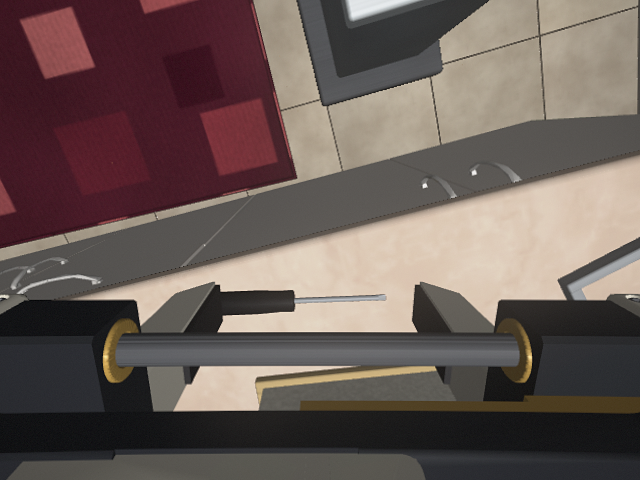

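The wrist view is blocked forward by the gripper: only the screwdriver at (300,300) and the panel's underside edge near (350,385) are visible. I'll check the scene crop next.

View pics/s1.png

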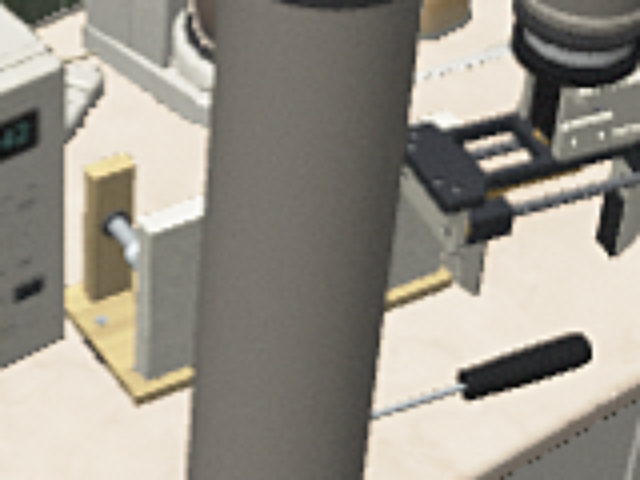

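The arm's upper link hides most of the panel face in this view, leaving only its left end at about (145,290) in the crop. Next I'll check clearances around the long handle, covering the jars and the microwave.

Run:
```python
from h import *
for n in ('top','scene'):
    P=campose(n);z=np.load('pics/%s0.npz'%n);C=cloud(n,z['d'],P).reshape(-1,3)
    for nm,lo,hi in (('spice',(.5,.18,.085),(.585,.30,.115)),('pot',(.48,.29,.045),(.62,.42,.065)),('micro',(.5,-.06,.15),(.75,.4,.25)),('midlow',(.5,.18,.04),(.59,.30,.08))):
        q=C[((C>lo)&(C<hi)).all(1)]
        if len(q):print(n,nm,len(q),np.percentile(q,2,0).round(3),np.percentile(q,98,0).round(3),np.median(q,0).round(3))
goto(.455,.17,.2,84)
```

```text
top spice 118 [0.563 0.204 0.087] [0.584 0.241 0.106] [0.575 0.221 0.1  ]
top pot 482 [0.537 0.291 0.047] [0.612 0.397 0.063] [0.572 0.316 0.055]
top micro 1151 [ 0.584 -0.051  0.151] [0.613 0.388 0.249] [0.608 0.129 0.193]
top midlow 189 [0.538 0.203 0.041] [0.589 0.299 0.075] [0.566 0.286 0.055]
scene spice 150 [0.56  0.204 0.087] [0.584 0.238 0.107] [0.571 0.223 0.101]
scene pot 711 [0.533 0.291 0.046] [0.615 0.411 0.063] [0.581 0.323 0.056]
scene micro 4973 [ 0.586 -0.05   0.152] [0.615 0.392 0.247] [0.609 0.184 0.2  ]
scene midlow 317 [0.535 0.206 0.041] [0.588 0.299 0.076] [0.565 0.24  0.057]
shift cm [-3.77 42.6  -0.96] spin 81.2 t 2.25 pos [ 0.3101 -0.2323  0.1904] psi 165.2 F [-0.9  0.4 -0.2] q [-0.84  0.1   1.88 -0.    1.17 -2.15]
```

Call:
send_rows(
  targets=[
    {"translation": [-0.4, 4.5, 0], "spin": 8.5, "jaw": 1},
    {"translation": [-0.8, 9, 0], "spin": 17, "jaw": 1},
    {"translation": [-1.2, 13.5, -0.5], "spin": 25.5, "jaw": 1},
    {"translation": [-1.6, 18, -1], "spin": 34, "jaw": 1},
    {"translation": [-2, 22.5, -1], "spin": 42.5, "jaw": 1},
  ],
)

```text
time: 2.75
tool_pos: [0.377, -0.0489, 0.1996]
tool_rot: [3.141, 0.001, 2.286]
contact_force: [0.2, 0.3, 0.5]
opening: 0.0915
grip_force: 0.0
```

```bash
python3 -c "
from h import *
goto(.455,.17,.2,84)"
```

```text
shift cm [11.41 20.24 -0.04] spin 47.0 t 2.75 pos [ 0.377  -0.0489  0.1996] psi 131.0 F [0.2 0.3 0.5] q [-0.33  0.07  1.88 -0.    1.19 -1.05]
```

Call:
send_rows(
  targets=[
    {"translation": [2.5, 3.2, 0], "spin": 8, "jaw": 1},
    {"translation": [5, 6.4, 0], "spin": 16, "jaw": 1},
    {"translation": [7.5, 9.6, 0], "spin": 24, "jaw": 1},
    {"translation": [10, 12.8, 0], "spin": 32, "jaw": 1},
    {"translation": [12.3, 16, 0], "spin": 38.7, "jaw": 1},
  ],
)

```text
time: 3.25
tool_pos: [0.4142, 0.1415, 0.1993]
tool_rot: [3.141, 0.0, 1.672]
contact_force: [1.1, -0.4, -0.1]
opening: 0.0918
grip_force: 0.0
```

Call:
send_rows(
  targets=[
    {"translation": [0, 0, 0], "spin": 0, "jaw": 0.5},
    {"translation": [0, 0, 0], "spin": 0, "jaw": 0.5},
    {"translation": [0, 0, 0], "spin": 0, "jaw": 0.5},
    {"translation": [0, 0, 0], "spin": 0, "jaw": 0.5},
    {"translation": [0, 0, 0], "spin": 0, "jaw": 0.5},
  ],
)

```text
time: 3.75
tool_pos: [0.4143, 0.1388, 0.1994]
tool_rot: [3.141, 0.0, 1.676]
contact_force: [-0.3, 0.2, -0.8]
opening: 0.0561
grip_force: 0.0
```

Run:
```python
from h import *
goto(.455,.17,.2,84)
p=campose('wrist');im,d=read_camera('wrist')
np.savez('pics/w2.npz',im=im,d=d,R=p[1],t=p[2])
im2,d2=read_camera('scene');np.savez('pics/s2.npz',im=im2,d=d2)
A=cv2.resize(im[:300],(560,262));B=cv2.resize(im2[140:260,310:450],(560,338) )
cv2.imwrite('pics/m2.png',np.vstack([A,B])[:,:,::-1])
C=cloud('wrist',d,p);m=(C[...,2]>.012)&(C[...,2]<.026)&(C[...,1]>.18)&(C[...,1]<.36)&(C[...,0]>.44)&(C[...,0]<.54)
q=C[m];print(m.sum(),np.percentile(q,[1,50,99],axis=0).round(4))
r=cv2.minAreaRect((q[:,:2]*1000).astype(np.float32));print(r)
P=campose('top');C=cloud('top',np.load('pics/top0.npz')['d'],P).reshape(-1,3)
q=C[(C[:,2]>.03)&(C[:,2]<.4)&(C[:,0]>.53)&(C[:,0]<.66)&(C[:,1]<-.08)&(C[:,1]>-.36)]
print('posts',np.percentile(q,[1,50,99],axis=0).round(3))
```

```text
shift cm [ 2.67  4.38 -0.06] spin 12.0 t 3.75 pos [0.4143 0.1388 0.1994] psi 96.0 F [-0.3  0.2 -0.8] q [ 0.15  0.18  1.75 -0.    1.21  0.04]
3526 [[0.4608 0.2015 0.0126]
 [0.4778 0.2887 0.0174]
 [0.5382 0.3367 0.0246]]
((502.003662109375, 270.3915710449219), (140.67300415039062, 71.23368835449219), 83.20243072509766)
posts [[ 0.53  -0.348  0.036]
 [ 0.583 -0.145  0.107]
 [ 0.637 -0.081  0.261]]
```

View pics/m2.png

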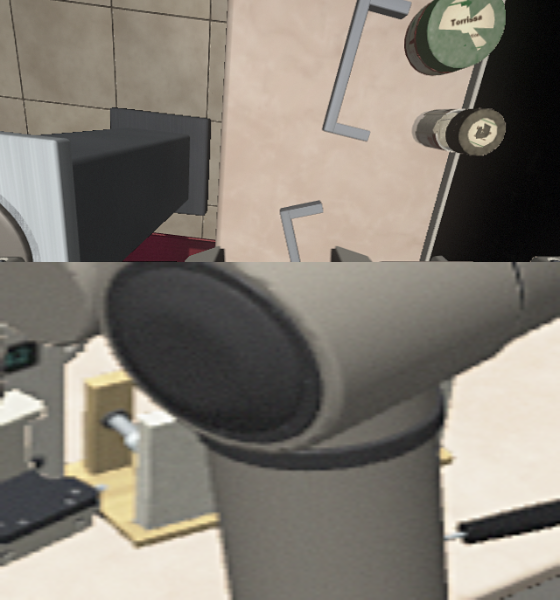

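In the upper half of the montage, the wrist view shows the long handle's bar from about (365,5) to (330,130) with feet pointing right. The pot is at (455,35) and the spice jar at (465,130). In the lower half, the panel face is still hidden by the arm. I'll refine the handle fit now.

Run:
```python
from h import *
from scipy.optimize import least_squares
def rd(x,y,cx,cy,hx,hy):
    dx=np.abs(x-cx)-hx;dy=np.abs(y-cy)-hy
    return np.hypot(np.maximum(dx,0),np.maximum(dy,0))+np.minimum(np.maximum(dx,dy),0)
def fit(q):
    def loc(p):
        c,s=np.cos(p[2]),np.sin(p[2]);d=q[:,:2]-p[:2];return d@[c,s],d@[-s,c]
    def f(p):
        x,y=loc(p)
        D=np.minimum.reduce([rd(x,y,0,0,.006,.07),rd(x,y,.02,.064,.026,.006),rd(x,y,.02,-.064,.026,.006)])
        return np.maximum(D,0)+.0*D
    def g(p): # centre deviations: bar x mean, feet ends
        return f(p)
    return least_squares(f,[.47,.272,-.11],loss='soft_l1',f_scale=.001,diff_step=1e-4)
z=np.load('pics/w2.npz');p=(get_calibration('wrist'),z['R'],z['t'])
C=cloud('wrist',z['d'],p);T=cloud('top',np.load('pics/top0.npz')['d'],campose('top'))
for n,c in (('w',C),('t',T)):
    c=c.reshape(-1,3)
    q=c[(c[:,2]>.0145)&(c[:,2]<.022)&(c[:,1]>.19)&(c[:,1]<.35)&(c[:,0]>.44)&(c[:,0]<.54-.12*(c[:,1]-.2))]
    r=fit(q);print(n,len(q),r.x[:2].round(4),np.degrees(r.x[2]).round(2),'rms',np.sqrt((r.fun**2).mean()).round(5),'z',np.median(q[:,2]).round(4),cv2.minAreaRect((q[:,:2]*1000).astype(np.float32)))
c=C.reshape(-1,3)
q=c[(c[:,2]>.09)&(c[:,2]<.12)&(c[:,1]>.18)&(c[:,1]<.27)&(c[:,0]<.603)&(c[:,0]>.53)]
print('spice',len(q),cv2.minEnclosingCircle((q[:,:2]*1000).astype(np.float32)) if len(q) else '')
q=c[(c[:,2]>.045)&(c[:,2]<.062)&(c[:,1]>.26)&(c[:,1]<.4)&(c[:,0]<.62)&(c[:,0]>.53)]
print('pot',len(q),cv2.minEnclosingCircle((q[:,:2]*1000).astype(np.float32)) if len(q) else '')
```

```text
w 3077 [0.4729 0.2736] -7.11 rms 2e-05 z 0.0174 ((492.1038513183594, 271.32403564453125), (140.14170837402344, 51.40829086303711), 83.15013122558594)
t 234 [0.4739 0.2743] -7.48 rms 0.00018 z 0.0176 ((493.28704833984375, 272.25274658203125), (137.89736938476562, 51.3991813659668), 82.35234069824219)
spice 2657 ((581.1090087890625, 220.5572509765625), 20.721975326538086)
pot 7655 ((578.575927734375, 299.33721923828125), 50.932491302490234)
```

```bash
python3 -c "
from h import *
goto(.4747,.2916,.12,83.1)"
```

```text
shift cm [14.53  7.62  7.94] spin 13.0 t 3.85 pos [0.4143 0.1391 0.1994] psi 96.1 F [-0.3 -0.3  0.9] q [ 0.15  0.18  1.75 -0.    1.21  0.04]
```

Call:
send_rows(
  targets=[
    {"translation": [3.6, 1.9, 1], "spin": 4, "jaw": 0.4},
    {"translation": [7.2, 3.8, 3], "spin": 8, "jaw": 0.4},
    {"translation": [10.8, 5.7, 5], "spin": 13, "jaw": 0.4},
    {"translation": [14.5, 7.6, 7.9], "spin": 13, "jaw": 0.4},
    {"translation": [14.5, 7.6, 7.9], "spin": 13, "jaw": 0.4},
  ],
)

```text
time: 4.35
tool_pos: [0.4732, 0.2944, 0.1152]
tool_rot: [-3.135, 0.003, 1.453]
contact_force: [-0.7, 0.8, 0.3]
opening: 0.0368
grip_force: 0.0
```

Call:
send_rows(
  targets=[
    {"translation": [0, 0, 0], "spin": 0, "jaw": 0.4},
    {"translation": [0, 0, 0], "spin": 0, "jaw": 0.4},
    {"translation": [0, 0, 0], "spin": 0, "jaw": 0.4},
    {"translation": [0, 0, 0], "spin": 0, "jaw": 0.4},
    {"translation": [0, 0, 0], "spin": 0, "jaw": 0.4},
  ],
)

```text
time: 4.85
tool_pos: [0.4746, 0.2916, 0.1213]
tool_rot: [3.14, -0.001, 1.45]
contact_force: [0.1, -1.0, 0.0]
opening: 0.037
grip_force: 0.0
```

```bash
python3 -c "
from h import *
goto(.4747,.2916,.004,83.1)"
```

```text
shift cm [-1.000e-02 -1.000e-02  1.173e+01] spin -0.0 t 4.85 pos [0.4746 0.2916 0.1213] psi 83.1 F [ 0.1 -1.   0. ] q [ 0.41  0.47  1.55 -0.    1.12  0.53]
```

Call:
send_rows(
  targets=[
    {"translation": [0, 0, 2], "spin": 0, "jaw": 0.4},
    {"translation": [0, 0, 4.5], "spin": 0, "jaw": 0.4},
    {"translation": [0, 0, 7], "spin": 0, "jaw": 0.4},
    {"translation": [0, 0, 8.5], "spin": 0, "jaw": 0.4},
    {"translation": [0, 0, 9], "spin": 0, "jaw": 0.4},
  ],
)

```text
time: 5.35
tool_pos: [0.4734, 0.2914, 0.029]
tool_rot: [-3.139, 0.001, 1.451]
contact_force: [-0.7, 0.2, -0.2]
opening: 0.0367
grip_force: 0.0
```

Call:
send_rows(
  targets=[
    {"translation": [0, 0, 0.8], "spin": 0, "jaw": 0.4},
    {"translation": [0, 0, 1.6], "spin": 0, "jaw": 0.4},
    {"translation": [0, 0, 2.2], "spin": 0, "jaw": 0.4},
    {"translation": [0, 0, 2.6], "spin": 0, "jaw": 0.4},
    {"translation": [0, 0, 2.6], "spin": 0, "jaw": 0.4},
  ],
)

```text
time: 5.85
tool_pos: [0.4741, 0.292, 0.0039]
tool_rot: [-3.141, 0.0, 1.451]
contact_force: [-0.5, 2.1, 0.6]
opening: 0.0368
grip_force: 0.0
```

```bash
python3 -c "
from h import *
goto(.4747,.2916,.004,83.1)"
```

```text
shift cm [-0.03  0.07 -0.01] spin 0.0 t 5.85 pos [0.4741 0.292  0.0039] psi 83.1 F [-0.5  2.1  0.6] q [ 0.41  0.62  1.66 -0.    0.86  0.53]
```

Now close the gripper.

Call:
send_rows(
  targets=[
    {"translation": [0, 0, 0], "spin": 0, "jaw": 0.2},
    {"translation": [0, 0, 0], "spin": 0, "jaw": 0.15},
    {"translation": [0, 0, 0], "spin": 0, "jaw": 0},
    {"translation": [0, 0, 0], "spin": 0, "jaw": 0},
    {"translation": [0, 0, 0], "spin": 0, "jaw": 0},
  ],
  force=50,
)

```text
time: 6.35
tool_pos: [0.4744, 0.2921, 0.0044]
tool_rot: [3.141, -0.0, 1.451]
contact_force: [-0.8, -0.1, -0.3]
opening: 0.0021
grip_force: 0.0
```

Call:
send_rows(
  targets=[
    {"translation": [0, 0, 0], "spin": 0, "jaw": 0},
    {"translation": [0, 0, -0.5], "spin": 0, "jaw": 0},
    {"translation": [0, 0, -1.5], "spin": 0, "jaw": 0},
    {"translation": [0, 0, -3], "spin": 0, "jaw": 0},
    {"translation": [0, 0, -5], "spin": 0, "jaw": 0},
  ],
)

```text
time: 6.85
tool_pos: [0.4739, 0.2919, 0.055]
tool_rot: [-3.141, 0.001, 1.451]
contact_force: [-0.2, 0.3, -0.4]
opening: 0.0006
grip_force: 0.0
```

Call:
send_rows(
  targets=[
    {"translation": [0, 0, -2], "spin": 0, "jaw": 0},
    {"translation": [0, 0, -5], "spin": 0, "jaw": 0},
    {"translation": [0, 0, -8], "spin": 0, "jaw": 0},
    {"translation": [0, 0, -11], "spin": 0, "jaw": 0},
    {"translation": [0, 0, -13], "spin": 0, "jaw": 0},
  ],
)

```text
time: 7.35
tool_pos: [0.4749, 0.2924, 0.1877]
tool_rot: [3.138, -0.002, 1.451]
contact_force: [0.7, 0.3, 0.1]
opening: 0.0002
grip_force: 0.0
```

```bash
python3 -c "
from h import *
print(monitor.observe()['opening'])
goto(.39,-.28,.2,82)"
```

```text
0.0001893140872636099
shift cm [-57.84  -1.58  -1.35] spin 1.1 t 7.35 pos [0.4749 0.2924 0.1877] psi 83.1 F [0.7 0.3 0.1] q [ 0.41  0.41  1.46 -0.    1.27  0.53]
```

The grasp missed: the gripper closed to 0 with nothing in it. I'll look before doing anything else.

Run:
```python
from h import *
p=campose('wrist');im,d=read_camera('wrist');np.savez('pics/w3.npz',im=im,d=d,R=p[1],t=p[2])
t2,td=read_camera('top');s2,sd=read_camera('scene');np.savez('pics/t3.npz',im=t2,d=td)
z=monitor.observe()['tool_pos'];print('tcp px top',proj(campose('top'),[z,[.4747,.2916,.018],[.4725,.2737,.018]]),'scene',proj(campose('scene'),[[.4747,.2916,.018],[.4725,.2737,.018],z]))
A=cv2.resize(t2[180:290,110:310],(600,330));B=cv2.resize(s2[230:320,190:350],(480,270));B=np.pad(B,((0,0),(0,120),(0,0)))
cv2.imwrite('pics/m3.png',np.vstack([A,B])[:,:,::-1])
C=cloud('top',td,campose('top')).reshape(-1,3)
q=C[(C[:,2]>.0125)&(C[:,2]<.03)&(C[:,1]>.17)&(C[:,1]<.38)&(C[:,0]>.4)&(C[:,0]<.53)]
print(len(q),cv2.minAreaRect((q[:,:2]*1000).astype(np.float32)) if len(q) else '')
```

```text
tcp px top [[175.74764899 247.49213005]
 [190.80496779 251.81634811]
 [197.15708781 252.53703027]] scene [[234.61555316 312.49625563]
 [241.2453861  309.77378589]
 [226.58214417 267.1471139 ]]
224 ((478.02252197265625, 262.4833679199219), (50.54402542114258, 127.73019409179688), 7.573553562164307)
```

View pics/m3.png

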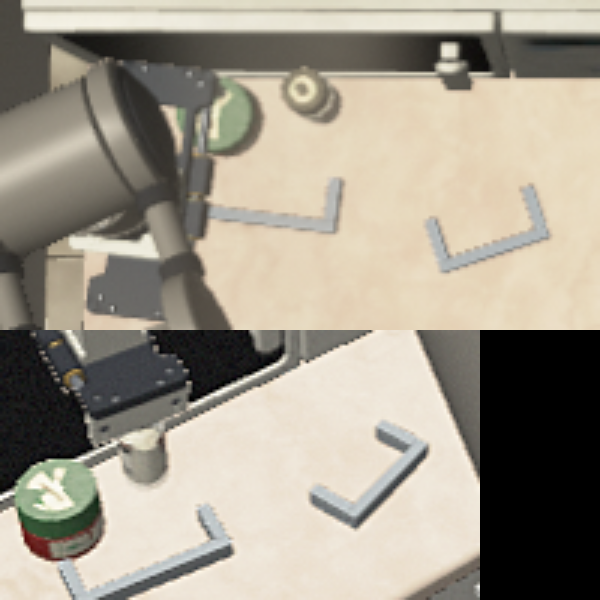

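Run:
```python
from h import *
z=np.load('pics/w3.npz');p=(get_calibration('wrist'),z['R'],z['t']);print(z['t'])
cv2.imwrite('pics/w3.png',z['im'][:,:,::-1])
C=cloud('wrist',z['d'],p).reshape(-1,3)
q=C[(C[:,2]>.0125)&(C[:,2]<.024)&(C[:,1]>.17)&(C[:,1]<.38)&(C[:,0]>.4)&(C[:,0]<.53)]
print(len(q),np.median(q[:,2]),cv2.minAreaRect((q[:,:2]*1000).astype(np.float32)))
print(proj(p,[monitor.observe()['tool_pos']]))
```

```text
[0.48298024 0.37004816 0.37253173]
2196 0.017298553121773086 ((492.7068786621094, 271.7264709472656), (139.47528076171875, 52.44084930419922), 82.97735595703125)
[[317.97360441 279.46810855]]
```

View pics/w3.png

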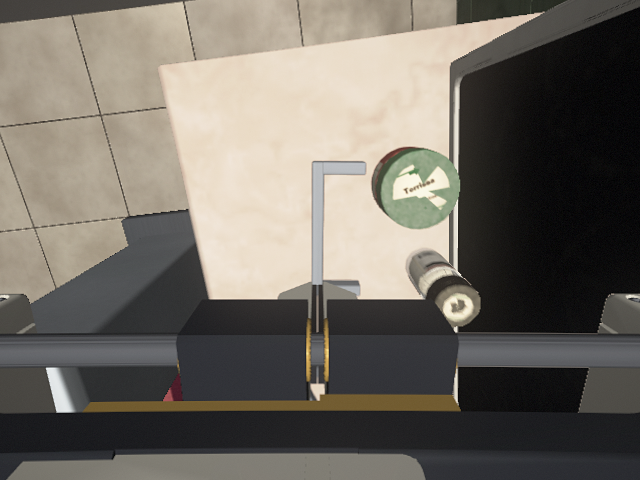

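The handle hasn't moved: it fits at (0.4725, 0.274), bar at px (318,220), and the closed fingers at (318,290) line up with it. So they either closed above the bar, or the finger tips aren't where the TCP reads. I'll check the tips in tool coordinates.

Run:
```python
from h import *
z=np.load('pics/w3.npz');c=get_calibration('wrist');H=np.array(c['hand_eye'])
C=cloud('wrist',z['d'],(c,H[:3,:3],H[:3,3]))
for v in range(276,306,3): print(v,[ (C[v,u]*1000).round(0).astype(int).tolist() for u in (300,312,318,325,338)])
# scene view
s=monitor.observe();print(s['tool_pos'],s['opening'],s['grip_force'])
P=campose('top');t=np.load('pics/t3.npz')
for n,P in (('scene',campose('scene')),):
    im,d=read_camera(n);np.savez('pics/s3.npz',im=im,d=d)
    Q=cloud(n,d,P).reshape(-1,3);q=Q[(np.abs(Q[:,:2]-s['tool_pos'][:2])<.06).all(1)&(Q[:,2]>.12)]
    print(len(q),np.percentile(q[:,2],[0,1,5,50]) if len(q) else '')
```

```text
276 [[-75, -19, 189], [-67, -6, 171], [-67, 1, 170], [-75, 8, 188], [-75, 23, 189]]
279 [[-78, -19, 188], [-71, -6, 170], [-71, 1, 171], [-77, 8, 186], [-77, 23, 186]]
282 [[-82, -19, 188], [-74, -6, 170], [-74, 1, 169], [11, 3, -27], [-77, 22, 178]]
285 [[11, -8, -31], [9, -3, -27], [9, 0, -27], [11, 3, -30], [-78, 22, 171]]
288 [[11, -8, -34], [9, -3, -30], [9, 0, -31], [11, 3, -34], [11, 9, -33]]
291 [[11, -8, -37], [9, -3, -34], [9, 0, -34], [11, 3, -38], [11, 9, -38]]
294 [[11, -8, -41], [9, -3, -37], [9, 0, -37], [11, 3, -40], [11, 9, -41]]
297 [[11, -8, -43], [9, -3, -40], [9, 0, -40], [11, 3, -43], [11, 8, -44]]
300 [[37, -5, -99], [9, -3, -43], [9, 0, -43], [10, 3, -46], [36, 5, -98]]
303 [[36, -5, -101], [9, -3, -46], [9, 0, -46], [11, 3, -49], [36, 5, -100]]
[0.47491449 0.2923813  0.18615668] 0.0004099810146541836 0.0
5112 [0.28404276 0.29625433 0.31567247 0.47860594]
```

The finger tips really end about 25 mm short of the stated TCP (tool z ≈ -26 mm), so they closed above the bar. I'll measure the tip position precisely.

Run:
```python
from h import *
c=get_calibration('wrist');H=np.array(c['hand_eye'])
for n in('w1','w2','w3'):
    z=np.load(f'pics/{n}.npz');C=cloud('wrist',z['d'],(c,H[:3,:3],H[:3,3])).reshape(-1,3)*1000
    q=C[(C[:,0]>3)&(C[:,0]<16)&(abs(C[:,1])<75)&(C[:,2]<40)&(C[:,2]>-60)]
    print(n,len(q),np.sort(q[:,2])[-12:].round(1),'x',np.percentile(q[:,0],[1,50,99]).round(1),'y',np.percentile(q[:,1],[1,25,75,99]).round(1))
im,d=read_camera('wrist');C=cloud('wrist',d,(c,H[:3,:3],H[:3,3])).reshape(-1,3)*1000
q=C[(C[:,0]>3)&(C[:,0]<16)&(abs(C[:,1])<75)&(C[:,2]<40)&(C[:,2]>-60)];print(np.sort(q[:,2])[-8:].round(1))
goto(.4747,.2916,.05,83.1);goto(.4747,.2916,-.021,83.1)
```

```text
w1 3274 [-26.8 -26.8 -26.8 -26.8 -26.7 -26.7 -26.7 -26.6 -26.6 -26.5 -26.4 -25.9] x [ 3.3 10.7 11.6] y [-62.7 -51.3  50.2  61.7]
w2 2891 [-27.1 -27.1 -26.9 -26.8 -26.8 -26.8 -26.8 -26.7 -26.6 -26.5 -26.4 -26.2] x [ 3.4 10.8 11.6] y [-44.9 -34.5  33.5  43.8]
w3 1333 [-27.6 -27.6 -27.6 -27.5 -27.3 -27.3 -27.1 -27.  -26.8 -26.8 -26.7 -26.6] x [ 5.9 10.7 11.5] y [-16.5  -4.6   3.4  15.5]
[-27.5 -27.3 -27.2 -27.1 -27.1 -27.  -26.9 -26.4]
shift cm [-0.    0.11 13.37] spin 0.0 t 7.6 pos [0.4737 0.2918 0.1837] psi 83.1 F [ 0. -0. -1.] q [ 0.41  0.41  1.46 -0.    1.27  0.53]
shift cm [ 0.    0.12 20.47] spin 0.0 t 7.6 pos [0.4737 0.2918 0.1837] psi 83.1 F [ 0. -0. -1.] q [ 0.41  0.41  1.46 -0.    1.27  0.53]
```

Call:
send_rows(
  targets=[
    {"translation": [0, 0.1, 3], "spin": 0, "jaw": 0.4},
    {"translation": [0, 0.1, 6], "spin": 0, "jaw": 0.4},
    {"translation": [0, 0.1, 9], "spin": 0, "jaw": 0.4},
    {"translation": [0, 0.1, 11.5], "spin": 0, "jaw": 0.4},
    {"translation": [0, 0.1, 13], "spin": 0, "jaw": 0.4},
  ],
)

```text
time: 8.1
tool_pos: [0.4731, 0.2909, 0.0507]
tool_rot: [-3.136, 0.003, 1.451]
contact_force: [0.7, -0.2, 0.3]
opening: 0.0345
grip_force: 0.0
```

Call:
send_rows(
  targets=[
    {"translation": [0, 0, 1.5], "spin": 0, "jaw": 0.4},
    {"translation": [0, 0, 3], "spin": 0, "jaw": 0.4},
    {"translation": [0, 0, 4.5], "spin": 0, "jaw": 0.4},
    {"translation": [0, 0, 5.5], "spin": 0, "jaw": 0.4},
    {"translation": [0, 0, 6], "spin": 0, "jaw": 0.4},
  ],
)

```text
time: 8.6
tool_pos: [0.4741, 0.2914, -0.0075]
tool_rot: [-3.139, 0.002, 1.451]
contact_force: [-0.4, -1.1, -0.5]
opening: 0.0369
grip_force: 0.0
```

Call:
send_rows(
  targets=[
    {"translation": [0, 0, 0.4], "spin": 0, "jaw": 0.4},
    {"translation": [0, 0, 0.8], "spin": 0, "jaw": 0.4},
    {"translation": [0, 0, 1.2], "spin": 0, "jaw": 0.4},
    {"translation": [0, 0, 1.5], "spin": 0, "jaw": 0.4},
    {"translation": [0, 0, 1.5], "spin": 0, "jaw": 0.4},
  ],
)

```text
time: 9.1
tool_pos: [0.4751, 0.2919, -0.021]
tool_rot: [-3.141, 0.0, 1.451]
contact_force: [-0.8, -0.1, -0.9]
opening: 0.0368
grip_force: 0.0
```

Call:
send_rows(
  targets=[
    {"translation": [0, 0, 0], "spin": 0, "jaw": 0.15},
    {"translation": [0, 0, 0], "spin": 0, "jaw": 0.1},
    {"translation": [0, 0, 0], "spin": 0, "jaw": 0},
    {"translation": [0, 0, 0], "spin": 0, "jaw": 0},
    {"translation": [0, 0, 0], "spin": 0, "jaw": 0},
  ],
  force=50,
)

```text
time: 9.6
tool_pos: [0.4754, 0.292, -0.0206]
tool_rot: [3.141, -0.0, 1.451]
contact_force: [-0.4, 0.2, -0.3]
opening: 0.0112
grip_force: 50.0
```

Call:
send_rows(
  targets=[
    {"translation": [0, 0, -1], "spin": 0, "jaw": 0},
    {"translation": [0, 0, -3], "spin": 0, "jaw": 0},
    {"translation": [0, 0, -5.5], "spin": 0, "jaw": 0},
    {"translation": [0, 0, -8], "spin": 0, "jaw": 0},
    {"translation": [0, 0, -10], "spin": 0, "jaw": 0},
  ],
)

```text
time: 10.1
tool_pos: [0.4755, 0.2921, 0.0813]
tool_rot: [3.141, -0.001, 1.451]
contact_force: [0.6, 0.5, -1.9]
opening: 0.0116
grip_force: 50.0
```

Call:
send_rows(
  targets=[
    {"translation": [0, -1, -2], "spin": 0, "jaw": 0},
    {"translation": [0, -3, -4], "spin": 0, "jaw": 0},
    {"translation": [0, -5, -6], "spin": 0, "jaw": 0},
    {"translation": [0, -7, -7], "spin": 0, "jaw": 0},
    {"translation": [0, -8, -7], "spin": 0, "jaw": 0},
  ],
)

```text
time: 10.6
tool_pos: [0.3951, 0.302, 0.1512]
tool_rot: [3.139, -0.002, 1.452]
contact_force: [0.9, 0.9, -1.4]
opening: 0.0119
grip_force: 50.0
```

```bash
python3 -c "
from h import *
print(monitor.observe()['opening'])
goto(.39,-.27,.15,83.1)"
```

```text
0.011877481758049122
shift cm [-5.686e+01  6.290e+00  3.000e-02] spin 0.1 t 10.6 pos [0.3951 0.302  0.1512] psi 83.2 F [ 0.9  0.9 -1.4] q [0.5  0.34 1.68 0.   1.13 0.62]
```

Call:
send_rows(
  targets=[
    {"translation": [-2, 0.5, 0], "spin": 0, "jaw": 0},
    {"translation": [-6, 1, 0], "spin": 0, "jaw": 0},
    {"translation": [-10, 1.5, 0], "spin": 0, "jaw": 0},
    {"translation": [-14, 2, 0], "spin": 0, "jaw": 0},
    {"translation": [-18, 2.5, 0], "spin": 0, "jaw": 0},
  ],
)

```text
time: 11.1
tool_pos: [0.3987, 0.1183, 0.1489]
tool_rot: [-3.141, 0.0, 1.452]
contact_force: [1.3, -0.3, -1.9]
opening: 0.011
grip_force: 50.0
```

Call:
send_rows(
  targets=[
    {"translation": [-4, 0.5, 0], "spin": 0, "jaw": 0},
    {"translation": [-8, 1, 0], "spin": 0, "jaw": 0},
    {"translation": [-12, 1.5, 0], "spin": 0, "jaw": 0},
    {"translation": [-16, 2, 0], "spin": 0, "jaw": 0},
    {"translation": [-20, 2.2, 0], "spin": 0, "jaw": 0},
  ],
)

```text
time: 11.6
tool_pos: [0.3968, -0.0832, 0.149]
tool_rot: [-3.142, 0.0, 1.451]
contact_force: [1.9, 0.6, -1.0]
opening: 0.0112
grip_force: 50.0
```

Call:
send_rows(
  targets=[
    {"translation": [-4, 0.4, 0], "spin": 0, "jaw": 0},
    {"translation": [-8, 0.8, 0], "spin": 0, "jaw": 0},
    {"translation": [-12, 1.2, 0], "spin": 0, "jaw": 0},
    {"translation": [-15, 1.4, 0], "spin": 0, "jaw": 0},
    {"translation": [-17, 1.6, 0], "spin": 0, "jaw": 0},
  ],
)

```text
time: 12.1
tool_pos: [0.392, -0.2544, 0.1487]
tool_rot: [-3.141, 0.0, 1.449]
contact_force: [-0.1, 0.2, -1.1]
opening: 0.0116
grip_force: 50.0
```

Call:
send_rows(
  targets=[
    {"translation": [-1, 0, 0], "spin": 0, "jaw": 0},
    {"translation": [-1.5, 0, 0], "spin": 0, "jaw": 0},
    {"translation": [-1.5, 0, 0], "spin": 0, "jaw": 0},
    {"translation": [-1.5, 0, 0], "spin": 0, "jaw": 0},
    {"translation": [-1.5, 0, 0], "spin": 0, "jaw": 0},
  ],
)

```text
time: 12.6
tool_pos: [0.391, -0.266, 0.1494]
tool_rot: [-3.142, -0.0, 1.452]
contact_force: [-0.5, -0.2, -0.7]
opening: 0.0116
grip_force: 50.0
```

Run:
```python
from h import *
goto(.39,-.27,.15,83.1)
p=campose('wrist');im,d=read_camera('wrist');np.savez('pics/w4.npz',im=im,d=d,R=p[1],t=p[2])
im2,d2=read_camera('scene');np.savez('pics/s4.npz',im=im2,d=d2)
A=np.pad(cv2.resize(im[:340],(640,340)),((0,0),(0,160),(0,0)));B=cv2.resize(im2[150:250,310:490],(468,260));B=np.pad(B,((0,0),(0,332),(0,0)))
cv2.imwrite('pics/m4.png',np.vstack([A,B])[:,:,::-1])
C=cloud('wrist',d,p).reshape(-1,3)
q=C[(C[:,2]>.15)&(C[:,2]<.16)&(C[:,1]>-.37)&(C[:,1]<-.08)&(C[:,0]>.48)&(C[:,0]<.57)]
print(len(q),np.median(q[:,2]),cv2.minAreaRect((q[:,:2]*1000).astype(np.float32)))
```

```text
shift cm [-0.4  -0.05 -0.06] spin 0.1 t 12.6 pos [ 0.391  -0.266   0.1494] psi 83.2 F [-0.5 -0.2 -0.7] q [-0.76  0.3   1.74  0.    1.1  -0.64]
15725 0.1552809148843101 ((518.031982421875, -249.73797607421875), (200.9307861328125, 20.56270408630371), 82.1219711303711)
```

View pics/m4.png

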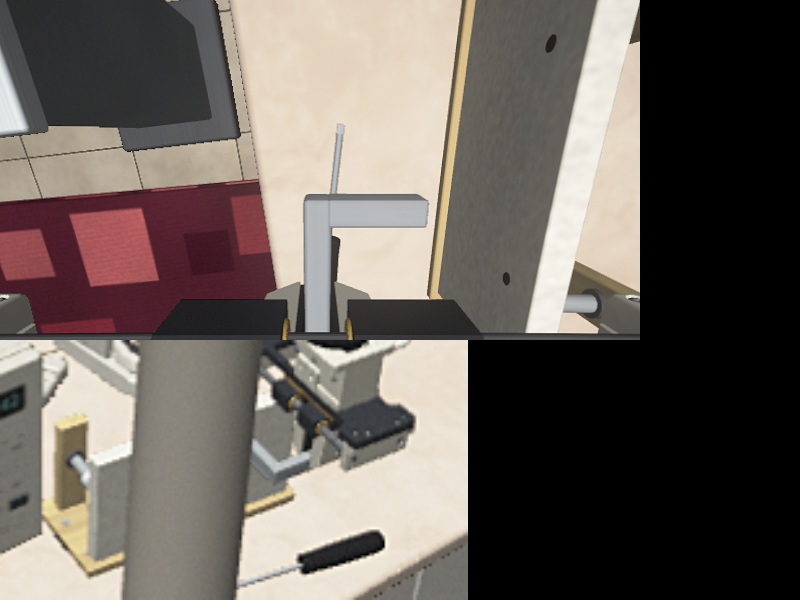

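The wrist view shows both screw holes, left at (551,43) and right at (506,279). The held handle's left foot is at (380,212), ending at (428,213), and the grip looks straight. I'll measure the holes, the face and the foot.

Run:
```python
from h import *
z=np.load('pics/w4.npz');p=(get_calibration('wrist'),z['R'],z['t']);C=cloud('wrist',z['d'],p);im=z['im']
# holes: dark blobs
g=im.sum(2)
cs=[]
for u,v in((551,43),(506,279)):
    w=g[v-14:v+15,u-12:u+13];bg=np.median(w);m=w<bg*.6
    n,l,s,ce=cv2.connectedComponentsWithStats(m.astype(np.uint8));k=1+s[1:,4].argmax();cs.append(ce[k]+[u-12,v-14]);print(s[k],cs[-1])
# face plane
m=(C[...,2]>.04)&(C[...,2]<.145)&(C[...,1]<-.1)&(C[...,1]>-.34)&(C[...,0]>.475)&(C[...,0]<.55)
q=C[m];
for _ in range(6):
    c=q.mean(0);n=np.linalg.svd(q-c,full_matrices=False)[2][2];n*=np.sign(n[0]);r=(q-c)@n;q=q[np.abs(r)<max(.0015,2*r.std())]
print('face',len(q),c.round(4),n.round(4),r.std().round(5),'yaw',np.degrees(np.arctan2(n[1],n[0])).round(2))
d=rays(p[0],p[1],cs);H=p[2]+d*(((c-p[2])@n)/(d@n))[:,None];print('holes',H.round(4),'dist',np.linalg.norm(H[0]-H[1]).round(4));mid=H.mean(0);print('mid',mid.round(4))
# scene/top-independent panel top edge middle
T=cloud('top',np.load('pics/top0.npz')['d'],campose('top')).reshape(-1,3)
t=T[(T[:,2]>.148)&(T[:,2]<.165)&(T[:,1]<-.08)&(T[:,1]>-.36)&(T[:,0]>.48)&(T[:,0]<.56)];print('paneltop',cv2.minAreaRect((t[:,:2]*1000).astype(np.float32)))
# handle top surface in tool frame
s=monitor.observe();Rm=rot(s['tool_rot']);L=(C-s['tool_pos'])@Rm
Q=L.reshape(-1,3);Q=Q[(Q[:,2]<-.03)&(Q[:,2]>-.045)&(Q[:,0]>.013)&(Q[:,0]<.08)&(np.abs(Q[:,1]-.02)<.05)]
print('handle top z',np.median(Q[:,2]).round(4),len(Q),np.percentile(Q,[.5,99.5],axis=0).round(4))
a=Q[(Q[:,1]<.012)&(Q[:,0]<.035)]
if len(a):print('bar y',np.percentile(a[:,1],[1,99]).round(4))
a=Q[Q[:,1]>.012];k=np.polyfit(a[:,1],a[:,0],1);print('foot x',np.percentile(a[:,0],[1,99]).round(4),'y end',a[:,1].max().round(4))
for y0 in(.014,.022,.03,.038):
    b=a[np.abs(a[:,1]-y0)<.003];print(y0,b[:,0].min().round(4),b[:,0].max().round(4))
```

```text
[  7   6  10  18 126] [550.42857143  43.30952381]
[ 9  7  7 13 70] [505.88571429 278.31428571]
face 26793 [ 0.5136 -0.2191  0.1014] [ 9.907e-01 -1.360e-01 -2.000e-04] 0.00039 yaw -7.82
holes [[ 0.5217 -0.1604  0.1272]
 [ 0.5042 -0.2873  0.1272]] dist 0.1281
mid [ 0.513  -0.2239  0.1272]
paneltop ((522.3594360351562, -223.0716094970703), (250.56466674804688, 18.732423782348633), 82.0527114868164)
handle top z -0.0379 5510 [[ 0.0135 -0.0067 -0.0395]
 [ 0.0521  0.0447 -0.0305]]
bar y [-0.0067  0.0051]
foot x [0.0404 0.0521] y end 0.0456
0.014 0.0403 0.0522
0.022 0.0402 0.0522
0.03 0.0402 0.0521
0.038 0.0402 0.0521
```

Run:
```python
from h import *
T=cloud('top',np.load('pics/top0.npz')['d'],campose('top')).reshape(-1,3)
for lo in np.arange(.54,.66,.02):
    t=T[(T[:,2]>.1)&(T[:,0]>lo)&(T[:,0]<lo+.02)&(T[:,1]<-.1)&(T[:,1]>-.36)]
    if len(t):print(lo.round(2),len(t),'y',np.percentile(t[:,1],[1,25,75,99]).round(3),'z',np.percentile(t[:,2],[50,99]).round(3))
goto(.4559,-.1981,.0984,82.18)
```

```text
0.54 43 y [-0.154 -0.132 -0.11  -0.102] z [0.154 0.161]
0.56 1 y [-0.129 -0.129 -0.129 -0.129] z [0.1 0.1]
0.58 68 y [-0.35  -0.342 -0.325 -0.317] z [0.127 0.138]
0.6 6704 y [-0.356 -0.292 -0.163 -0.103] z [0.953 1.061]
0.62 20943 y [-0.356 -0.288 -0.161 -0.102] z [0.957 1.059]
shift cm [7.54 5.63 5.1 ] spin 1.0 t 12.7 pos [ 0.391  -0.2663  0.1494] psi 83.2 F [-0.4 -0.3 -0.9] q [-0.76  0.3   1.74  0.    1.1  -0.64]
```

Call:
send_rows(
  targets=[
    {"translation": [2.5, 1, 1.5], "spin": 1, "jaw": 0},
    {"translation": [5, 2.5, 3], "spin": 1, "jaw": 0},
    {"translation": [6.8, 4, 4.3], "spin": 1, "jaw": 0},
    {"translation": [7.5, 5.2, 5], "spin": 1, "jaw": 0},
    {"translation": [7.5, 5.6, 5.1], "spin": 1, "jaw": 0},
  ],
)

```text
time: 13.2
tool_pos: [0.4562, -0.1984, 0.0977]
tool_rot: [-3.141, -0.0, 1.436]
contact_force: [-0.1, -0.3, -0.2]
opening: 0.0118
grip_force: 50.0
```

Call:
send_rows(
  targets=[
    {"translation": [0, 0, 0], "spin": 0, "jaw": 0},
    {"translation": [0, 0, 0], "spin": 0, "jaw": 0},
    {"translation": [0, 0, 0], "spin": 0, "jaw": 0},
    {"translation": [0, 0, 0], "spin": 0, "jaw": 0},
    {"translation": [0, 0, 0], "spin": 0, "jaw": 0},
  ],
)

```text
time: 13.7
tool_pos: [0.4552, -0.1996, 0.0986]
tool_rot: [3.141, 0.0, 1.433]
contact_force: [-1.4, -0.8, -1.0]
opening: 0.0115
grip_force: 50.0
```

Run:
```python
from h import *
goto(.4708,-.2001,.0984,82.18)
p=campose('wrist');im,d=read_camera('wrist');np.savez('pics/w5.npz',im=im,d=d,R=p[1],t=p[2])
cv2.imwrite('pics/w5.png',im[:330,:,::-1])
C=cloud('wrist',d,p);s=monitor.observe();Q=((C-s['tool_pos'])@rot(s['tool_rot'])).reshape(-1,3)
f=Q[(Q[:,2]<-.034)&(Q[:,2]>-.042)&(Q[:,0]>.04)&(Q[:,0]<.0525)&(Q[:,1]<.05)&(Q[:,1]>.01)]
print('foot',np.percentile(f,[1,50,99],axis=0).round(4))
t=C.reshape(-1,3);t=t[(t[:,2]>.151)&(t[:,2]<.16)&(t[:,0]>.48)&(t[:,0]<.57)&(t[:,1]<-.05)]
print(cv2.minAreaRect((t[:,:2]*1000).astype(np.float32)))
```

```text
shift cm [0.16 1.55 0.02] spin -0.1 t 13.7 pos [ 0.4552 -0.1996  0.0986] psi 82.1 F [-1.4 -0.8 -1. ] q [-0.57  0.4   1.74 -0.    1.   -0.43]
foot [[ 0.0401  0.0103 -0.0394]
 [ 0.0463  0.0275 -0.038 ]
 [ 0.0517  0.0448 -0.0352]]
((528.913818359375, -173.06710815429688), (145.3215789794922, 19.523269653320312), 82.29302978515625)
```

View pics/w5.png

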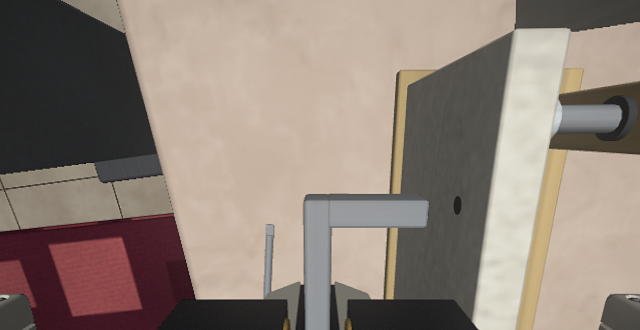

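The left foot, at (428,213), points straight at the left hole, at (457,205). I'll check the remaining lateral offset in the tool frame.

Run:
```python
from h import *
z=np.load('pics/w5.npz');p=(get_calibration('wrist'),z['R'],z['t']);g=z['im'].sum(2)
u,v=457,205;w=g[v-14:v+15,u-12:u+13];m=w<np.median(w)*.6
n,l,s,ce=cv2.connectedComponentsWithStats(m.astype(np.uint8));k=1+s[1:,4].argmax();c0=ce[k]+[u-12,v-14]
c=np.array([.5136,-.2191,.1014]);nn=np.array([.9907,-.136,0])
d=rays(p[0],p[1],[c0]);H=p[2]+d*(((c-p[2])@nn)/(d@nn))[:,None];print(c0,H)
s=monitor.observe();print('tool',(H-s['tool_pos'])@rot(s['tool_rot']))
```

```text
[457.00934579 204.72897196] [[ 0.52164545 -0.16049242  0.12717245]]
tool [[ 0.04776575  0.06039474 -0.02862309]]
```

Call:
send_rows(
  targets=[
    {"translation": [0.1, 0, 0], "spin": 0, "jaw": 0},
    {"translation": [0.16, 0.2, 0], "spin": 0, "jaw": 0},
    {"translation": [0.16, 0.5, 0], "spin": 0, "jaw": 0},
    {"translation": [0.16, 0.8, 0], "spin": 0, "jaw": 0},
    {"translation": [0.16, 1.1, 0], "spin": 0, "jaw": 0},
  ],
)

```text
time: 14.25
tool_pos: [0.4669, -0.1991, 0.0983]
tool_rot: [3.142, 0.0, 1.434]
contact_force: [-0.2, -0.1, -1.3]
opening: 0.0115
grip_force: 50.0
```

Call:
send_rows(
  targets=[
    {"translation": [0, 0.3, 0], "spin": 0, "jaw": 0},
    {"translation": [0, 0.5, 0], "spin": 0, "jaw": 0},
    {"translation": [0, 0.7, 0], "spin": 0, "jaw": 0},
    {"translation": [0, 0.9, 0], "spin": 0, "jaw": 0},
    {"translation": [0, 1.0, 0], "spin": 0, "jaw": 0},
  ],
)

```text
time: 14.75
tool_pos: [0.4758, -0.2004, 0.0981]
tool_rot: [-3.14, -0.0, 1.434]
contact_force: [-5.1, -0.5, 0.6]
opening: 0.0111
grip_force: 50.0
```

```bash
python3 -c "
from h import *
goto(.4857,-.2021,.0984,82.18)
print(monitor.observe()['contact_force'])"
```

```text
shift cm [-0.03  1.   -0.03] spin -0.0 t 14.75 pos [ 0.4758 -0.2004  0.0981] psi 82.1 F [-5.1 -0.5  0.6] q [-0.55  0.43  1.69 -0.    1.02 -0.41]
[-5.12457549 -0.48360421  0.56070102]
```

Call:
send_rows(
  targets=[
    {"translation": [0, 0.2, 0], "spin": 0, "jaw": 0},
    {"translation": [0, 0.4, 0], "spin": 0, "jaw": 0},
    {"translation": [0, 0.6, 0], "spin": 0, "jaw": 0},
    {"translation": [0, 0.8, 0], "spin": 0, "jaw": 0},
    {"translation": [0, 0.9, 0], "spin": 0, "jaw": 0},
  ],
)

```text
time: 15.25
tool_pos: [0.4832, -0.2013, 0.098]
tool_rot: [-3.137, -0.0, 1.434]
contact_force: [-10.7, -0.6, 4.3]
opening: 0.0113
grip_force: 50.0
```

Call:
send_rows(
  targets=[
    {"translation": [0, 0, 0], "spin": 0, "jaw": 0},
    {"translation": [0, 0, 0], "spin": 0, "jaw": 0},
    {"translation": [0, 0, 0], "spin": 0, "jaw": 0},
    {"translation": [0, 0, 0], "spin": 0, "jaw": 0},
    {"translation": [0, 0, 0], "spin": 0, "jaw": 0},
  ],
)

```text
time: 15.75
tool_pos: [0.4831, -0.2013, 0.098]
tool_rot: [-3.137, -0.0, 1.434]
contact_force: [-10.4, -0.8, 3.3]
opening: 0.0114
grip_force: 50.0
```

Run:
```python
from h import *
p=campose('wrist');im,d=read_camera('wrist');np.savez('pics/w6.npz',im=im,d=d,R=p[1],t=p[2])
cv2.imwrite('pics/w6.png',im[100:330,250:570,::-1].repeat(2,0).repeat(2,1))
F=[]
for _ in range(8):
    read_camera('top');s=monitor.observe();F.append(s['contact_force'])
F=np.array(F);n=np.array([.9907,-.136,0]);print('push',(-F@n).round(1),(-F@n).mean())
goto(.4857,-.2021,.0984,82.18)
C=cloud('wrist',d,p).reshape(-1,3);q=C[(C[:,2]>.06)&(C[:,2]<.14)&(C[:,1]<-.13)&(C[:,1]>-.2)&(C[:,0]>.52)&(C[:,0]<.56)]
for _ in range(5):
    r=(q-[.5136,-.2191,0])@n;q=q[abs(r-np.median(r))<.003]
print('panel pushed mm',np.median(r)*1000,len(q))
```

```text
push [10.4  9.9  9.6 10.2 10.   9.8  9.4 10.4] 9.971690213007024
shift cm [-0.04  0.27 -0.04] spin -0.0 t 16.2 pos [ 0.4831 -0.2014  0.098 ] psi 82.1 F [-10.5  -0.1   2.7] q [-0.54  0.45  1.67 -0.    1.03 -0.4 ]
panel pushed mm 12.993295337676559 4799
```

View pics/w6.png

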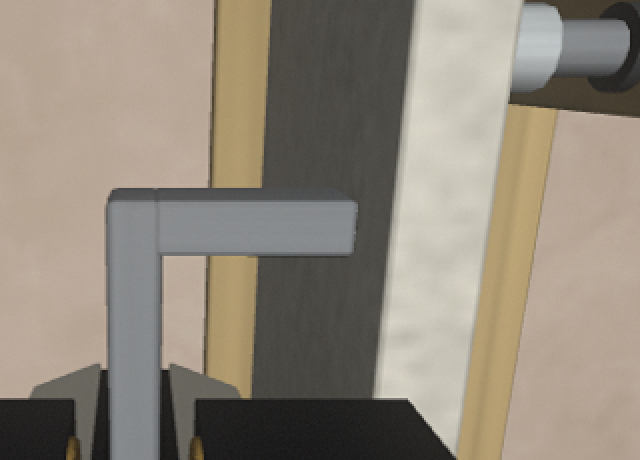

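The left foot is seated over its hole, with its end at (355,230) in the crop, and the panel is pushed back about 13 mm at about 10.2 N. I'll add the rest.

Call:
send_rows(
  targets=[
    {"translation": [0, 0.1, 0], "spin": 0, "jaw": 0},
    {"translation": [0, 0.2, 0], "spin": 0, "jaw": 0},
    {"translation": [0, 0.27, 0], "spin": 0, "jaw": 0},
    {"translation": [0, 0.27, 0], "spin": 0, "jaw": 0},
    {"translation": [0, 0.27, 0], "spin": 0, "jaw": 0},
  ],
)

```text
time: 16.7
tool_pos: [0.4852, -0.2017, 0.098]
tool_rot: [-3.136, -0.0, 1.434]
contact_force: [-12.2, -0.5, 4.1]
opening: 0.0115
grip_force: 50.1
```

```bash
cat > chk.py <<'E'
from h import *
p=campose('wrist');im,d=read_camera('wrist')
F=[]
for _ in range(12):
    read_camera('top');F.append(monitor.observe()['contact_force'])
F=np.array(F);n=np.array([.9907,-.136,0]);print('push',(-F@n).round(1),(-F@n).mean(),F.mean(0).round(1))
C=cloud('wrist',d,p).reshape(-1,3);q=C[(C[:,2]>.06)&(C[:,2]<.14)&(C[:,1]<-.13)&(C[:,1]>-.2)&(C[:,0]>.52)&(C[:,0]<.56)]
for _ in range(5):
    r=(q-[.5136,-.2191,0])@n;q=q[abs(r-np.median(r))<.003]
s=monitor.observe();print('panel pushed mm',np.median(r)*1000,'travel',((s['tool_pos']-[.4552,-.1996,0])@n)*1000-15.4,s['tool_pos'],s['tool_rot'],s['opening'],s['time'])
Q=((C-s['tool_pos'])@rot(s['tool_rot']));f=Q[(Q[:,2]<-.034)&(Q[:,2]>-.042)&(Q[:,0]>.04)&(Q[:,0]<.0525)&(Q[:,1]<.05)&(Q[:,1]>.01)]
print('foot',np.percentile(f,[1,50,99],axis=0).round(4).tolist())
E
python3 chk.py
```

```text
push [11.9 12.3 12.  11.6 11.8 12.4 12.3 11.5 11.8 11.1 12.2 11.4] 11.875368330642296 [-12.   -0.1   4.3]
panel pushed mm 15.229228019659422 travel 14.611395579113436 [ 0.48521344 -0.20163732  0.09795322] [-3.13563355e+00 -4.84359762e-04  1.43380779e+00] 0.011351911840162213 17.35
foot [[0.0402, 0.0103, -0.0407], [0.0465, 0.0284, -0.0383], [0.0518, 0.0456, -0.0349]]
```

Call:
send_rows(
  targets=[
    {"translation": [0, 0, 0], "spin": 0, "jaw": 0},
    {"translation": [0, 0, 0], "spin": 0, "jaw": 0},
    {"translation": [0, 0, 0], "spin": 0, "jaw": 0},
    {"translation": [0, 0, 0], "spin": 0, "jaw": 0},
    {"translation": [0, 0, 0], "spin": 0, "jaw": 0},
  ],
)

```text
time: 17.85
tool_pos: [0.4852, -0.2017, 0.098]
tool_rot: [-3.136, -0.0, 1.434]
contact_force: [-12.4, -0.1, 3.8]
opening: 0.0114
grip_force: 50.1
```

Call:
send_rows(
  targets=[
    {"translation": [0, 0, 0], "spin": 0, "jaw": 0},
    {"translation": [0, 0, 0], "spin": 0, "jaw": 0},
    {"translation": [0, 0, 0], "spin": 0, "jaw": 0},
    {"translation": [0, 0, 0], "spin": 0, "jaw": 0},
    {"translation": [0, 0, 0], "spin": 0, "jaw": 0},
  ],
)

```text
time: 18.35
tool_pos: [0.4852, -0.2016, 0.098]
tool_rot: [-3.136, -0.0, 1.434]
contact_force: [-12.3, 0.4, 4.7]
opening: 0.0114
grip_force: 50.1
```

Call:
send_rows(
  targets=[
    {"translation": [0, 0, 0], "spin": 0, "jaw": 0},
    {"translation": [0, 0, 0], "spin": 0, "jaw": 0},
    {"translation": [0, 0, 0], "spin": 0, "jaw": 0},
    {"translation": [0, 0, 0], "spin": 0, "jaw": 0},
    {"translation": [0, 0, 0], "spin": 0, "jaw": 0},
  ],
)

```text
time: 18.85
tool_pos: [0.4852, -0.2016, 0.098]
tool_rot: [-3.136, -0.001, 1.434]
contact_force: [-11.7, -0.8, 4.1]
opening: 0.0112
grip_force: 50.1
```

Call:
send_rows(
  targets=[
    {"translation": [0, 0, 0], "spin": 0, "jaw": 0},
    {"translation": [0, 0, 0], "spin": 0, "jaw": 0},
    {"translation": [0, 0, 0], "spin": 0, "jaw": 0},
    {"translation": [0, 0, 0], "spin": 0, "jaw": 0},
    {"translation": [0, 0, 0], "spin": 0, "jaw": 0},
  ],
)

```text
time: 19.35
tool_pos: [0.4852, -0.2017, 0.098]
tool_rot: [-3.136, -0.0, 1.434]
contact_force: [-12.4, 0.0, 4.5]
opening: 0.0113
grip_force: 50.1
```

Call:
send_rows(
  targets=[
    {"translation": [0, 0, 0], "spin": 0, "jaw": 0},
    {"translation": [0, 0, 0], "spin": 0, "jaw": 0},
    {"translation": [0, 0, 0], "spin": 0, "jaw": 0},
    {"translation": [0, 0, 0], "spin": 0, "jaw": 0},
    {"translation": [0, 0, 0], "spin": 0, "jaw": 0},
  ],
)

```text
time: 19.85
tool_pos: [0.4852, -0.2016, 0.098]
tool_rot: [-3.136, -0.0, 1.434]
contact_force: [-11.5, -1.1, 4.4]
opening: 0.0116
grip_force: 50.1
```

Call:
send_rows(
  targets=[
    {"translation": [0, 0, 0], "spin": 0, "jaw": 0},
    {"translation": [0, 0, 0], "spin": 0, "jaw": 0},
    {"translation": [0, 0, 0], "spin": 0, "jaw": 0},
    {"translation": [0, 0, 0], "spin": 0, "jaw": 0},
    {"translation": [0, 0, 0], "spin": 0, "jaw": 0},
  ],
)

```text
time: 20.35
tool_pos: [0.4852, -0.2017, 0.098]
tool_rot: [-3.136, -0.0, 1.434]
contact_force: [-11.1, -0.0, 4.1]
opening: 0.0113
grip_force: 50.1
```

```bash
python3 chk.py
```

```text
push [10.8 11.6 11.9 11.7 11.3 11.7 11.7 11.5 11.9 12.1 12.2 11.5] 11.66772961298554 [-11.8  -0.3   4.3]
panel pushed mm 15.205555786168883 travel 14.6255172599886 [ 0.48522621 -0.20164818  0.09796993] [-3.13568583e+00 -5.01957655e-04  1.43373915e+00] 0.011379327824045542 21.0
foot [[0.0402, 0.0103, -0.0409], [0.0464, 0.0283, -0.0383], [0.0519, 0.0456, -0.0351]]
```

Held for about 4.5 s at 11.7–11.9 N, steady and still gripped, so I'm handing it in.

```bash
python3 -c "
from cell import job
print(job.hand_in())"
```

```text
the job is handed in; nothing more can be done
None
```

The long handle is on the screw holes and still gripped: I pressed it at about 11.8 N for over 4 s with the front about 15 mm back (end stop 30 mm), then handed in; the first grasp closed above the bar and was redone, it is held 18 mm off centre to clear the spice jar, only the left foot could be seen on its hole, and no verdict came back.

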